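# Demagnetise steel offcuts before welding

## Robot

A 6-joint arm with a two-finger parallel gripper is mounted at the origin on the work surface. World frame = base frame: x ahead of the robot, y to its left, z up, the work surface at z = 0. Lengths are in m, angles in rad, forces in N, time in s.
With the tool pointing down it reaches from about 0.35 to 0.775 m from the base axis. Payload 5.5 kg.
Tool frame: the origin (TCP) lies midway between the tips of the shut fingers; the grasp point (between the pads) lies 19 mm behind it; z points along the fingers, y is the line along which they close (so a half turn about z gives the same grasp; the last joint's range is limited). The gripper opens to 85 mm and grips with 20 to 120 N. Pads are 22 mm wide; open, the fingers measure 114 mm over their backs; the gripper's body (76 mm by 85 mm) begins 54 mm behind the grasp point. The pads swing forward as they close: fully open they stand 13 mm farther back than shut.
Start: joints at [-1.388, 0.313, 0.046, 1.304, 0, 1.431], TCP at [0.182, -0.545, 0.231] pointing down, gripper open.
Joint ranges: [-2.76, 2.76], [-0.86, 1.69], [-1.03, 1.26], [-2.2, 2.34], [-1.47, 1.5], [-3.14, 3.14]. Speed limits (rad/s): [2.57, 2.57, 3.14, 3.14, 3.14, 3.14].

## Interface

Orientations are given as a unit quaternion [w, x, y, z].
In Python, from workcell import telemetry, imaging, env gives the robot as it stands. The module is installed in compiled form; this text tells all that it offers.
- The arm moves only by the tool step_arm, never from a script. Its argument "moves" is a list of rows, each a list of 3 entries, a list of its own where there are three numbers: the shift along the tool's x, y, z in mm, then the turn, a rotation vector about the tool's x, y, z in rad, then the finger opening in mm, from 0 to 85.4. A call has 1 to 8 rows; each row is the pose to reach, as a shift and turn from the pose commanded when the call began, along the tool's axes at that moment; what a row does not reach only later rows make up. A row lasts 1/12 s, in which the tool goes at most 41.7 mm and 7.16 degrees, less where a joint would pass 70% of its speed; a pose out of reach is approached as far as the arm can. A call with a gripper value outside its range is refused whole. The fingers move at their own pace and stop on an object; "grip_force" is the grip in N (left out, the last holds). Time passes only in rows, so rows that repeat a pose let the fingers close. It gives the time, the measured TCP pose, the force, the opening and the grip force at its end, in the units of the state.
- telemetry.get_state(): the state, without advancing time (a new reading comes with each control period).
- imaging.read_camera(name): name is "scene" or "top"; returns the picture (384x512x3 uint8, red, green, blue); there is no depth.
- imaging.camera_params(name): a dict with "camera_matrix" (3x3 intrinsics, pixels), "pose" (4x4, takes a point from camera to world coordinates). Camera axes: x right, y up, looking along -z (the intrinsics and any distortion apply to the point x, -y, -z); pixel columns grow to the right and rows downward; lengths in m; the calibration is good to about 2 mm. A picture is of the moment at which its call begins. camera_params takes no time and is no camera call.
- env.hand_in(): hands the job in; it is judged then, once.
The state is a dict: "clock": time; "joint_pos": joint angles; "qvel": joint speeds; "tau": joint torques, N m; "tcp_pos": TCP position; "orientation": TCP orientation; "wrist_force": force on the tool from outside, world axes, zero at the start; "ft_torque": the same for the moment, N m; "finger_gap": finger opening in m; "grip_force": force on a finger pad.
Only numpy, scipy, OpenCV 4.12 (cv2) and the standard library are available. Lean on these libraries where they do the work, as an engineer would, in place of code of your own. Each camera call takes 0.05 s, during which the arm holds its last target. There are 200 camera calls.

## Task

Stand the channel offcut and the large pipe offcut upright in the demagnetiser's open tray, next to the square tube that is already there, so that all three stand flat on the tray floor. Then twist the bar-shaped switch on the control box clockwise all the way to its stop, hold it there for a moment and let it spring back to rest. Do not turn the switch before the tray is loaded, and leave the round dial and everything else on the bench as they are.

Things in the scene. Friction and masses are not known exactly. Their poses are not given: they have to be found in the camera images.
- demag: demagnetiser, fixed to the bench: grey housing 110 x 220 mm (its x, y), 50 mm high, with a black open tray on top. Origin: centre of its underside, z up; the tray's long side runs along its y axis. Its yaw varies.
- tray_in (a point): centre of the tray's inner floor, 54 mm above the bench, axes as the demagnetiser's. The tray is 60 mm (x) by 150 mm (y) inside, its walls 6 mm thick and 26 mm high above this floor. The three offcuts need 138 mm of its length, in any order.
- square_tube: steel square tube offcut, 50 x 50 mm, 60 mm high, wall 4 mm, 0.35 kg, standing loose in the tray at its +y end, sides about along the tray. Origin: centre of its lower end, z up along the tube. It stays in the tray and may be nudged.
- channel: steel U-channel offcut standing on end on the bench, 75 mm high, 0.35 kg: 50 mm wide along its x over the outsides of its two flanges, 40 mm deep along its y; walls 5 mm; the web is at its -y side, open to +y. Origin: centre of its 50 x 40 mm footprint at the lower end, z up. Any yaw; it fits the tray with its 50 mm width across the tray.
- pipe: the large steel pipe offcut, a plain round tube standing on end on the bench: 48 mm outside diameter, wall 4 mm, 70 mm high, 0.3 kg. Origin: centre of its lower end, z up.
- control_box: control box, fixed to the bench: grey, white top panel, 110 x 200 mm (its x, y), 50 mm high, carrying the bar-shaped switch and the round dial 100 mm apart along its y; which is at which end varies. Origin: centre of its underside.
- switch (a joint): turn of the bar-shaped spring-return switch, rad: 0 at rest, grows clockwise seen from above to its stop at 1.2 (69 degrees); a spring brings it back (0.13 N m at the stop).
- switch_grip (a point): on the switch's vertical axis, 34 mm above its round foot, the height to grip. The black grip is a straight upright bar 46 mm long (along this point's x axis, which turns with it), 14 mm thick (y), its top 10 mm above this point and its lower edge on the 48 mm wide foot disc 26 mm below this point.
- dial_mark (a point): white mark on top of the round black dial (50 mm across, 22 mm high, ribbed), 18 mm from the dial's axis, which lies at +18 mm along this point's x axis. The dial must not be turned.
- short_pipe: bystander: short thin pipe, 32 mm diameter, 35 mm high, standing on the bench. Origin: centre of its lower end.
- hammer: bystander: hammer 240 mm long, lying on the bench. Origin: middle of its length, underside.
- spray_can: bystander: upright can, 60 mm diameter, 165 mm high. Origin: centre of its underside.
- wrench: bystander: steel wrench, 180 mm long, lying flat. Origin: middle of its length, underside.
- jar: bystander: jar with black lid, 60 mm diameter, 65 mm high. Origin: centre of its underside.
- flange: bystander: flat steel ring, 84 mm outside, 40 mm hole, 12 mm thick, lying flat. Origin: centre of its underside.
- magnet: bystander: flat welding magnet 95 x 55 mm, 18 mm high. Origin: centre of its underside.
- test_plate: bystander: steel plate 90 x 60 x 6 mm lying flat. Origin: centre of its underside.
Things that resemble listed ones, but are neither listed nor needed, are in the scene too. Leave any green look-alike of the square_tube alone.

How it is judged:
On the way, in this order (a step that is already met when the one before it is completed fails the run):
1. channel, large pipe and square tube all stand upright on the tray floor, at rest (x of channel in the frame of tray_in between -0.014 and 0.014 m and y of channel in the frame of tray_in between -0.062 and 0.062 m and z of channel in the frame of tray_in between -0.006 and 0.006 m and angle between each of channel, pipe, square_tube's own z axis and vertical below 0.12 rad and x of pipe in the frame of tray_in between -0.014 and 0.014 m and y of pipe in the frame of tray_in between -0.062 and 0.062 m and z of pipe in the frame of tray_in between -0.006 and 0.006 m and x of square_tube in the frame of tray_in between -0.014 and 0.014 m and y of square_tube in the frame of tray_in between -0.062 and 0.062 m and z of square_tube in the frame of tray_in between -0.006 and 0.006 m and linear speed of each of channel, pipe, square_tube below 0.03 m/s), for 0.2 s.
2. the bar switch is twisted to its stop (value of joint switch above 1.1 rad), for 0.1 s.
At the end, for the whole second after the job is handed in: The channel, the large pipe and the square tube stand upright (within 0.12 rad) on the tray floor (within 6 mm), inside the tray, at rest; the switch is back within 0.1 rad of its rest position (all of step 1 and value of joint switch below 0.1 rad and velocity of joint switch below 0.05 rad/s); the robot touches nothing.
It fails at once if the switch is turned (over 0.5 rad) while the tray is not loaded (value of joint switch above 0.5 rad and not ((x of channel in the frame of tray_in between -0.014 and 0.014 m and y of channel in the frame of tray_in between -0.062 and 0.062 m and z of channel in the frame of tray_in between -0.006 and 0.006 m and angle between channel's own z axis and vertical below 0.12 rad) and (x of pipe in the frame of tray_in between -0.014 and 0.014 m and y of pipe in the frame of tray_in between -0.062 and 0.062 m and z of pipe in the frame of tray_in between -0.006 and 0.006 m and angle between pipe's own z axis and vertical below 0.12 rad) and (x of square_tube in the frame of tray_in between -0.014 and 0.014 m and y of square_tube in the frame of tray_in between -0.062 and 0.062 m and z of square_tube in the frame of tray_in between -0.006 and 0.006 m and angle between square_tube's own z axis and vertical below 0.12 rad))).
It fails at once if the dial is turned (its mark moves over 7 mm) (distance of dial_mark from where it was at the start of the episode above 0.007 m).
It fails at once if a bystander is moved more than 30 mm (distance of any of short_pipe, hammer, spray_can, wrench, jar, flange, magnet, test_plate from where it was at the start of the episode above 0.03 m).
It also fails if it takes over 67 s, if anything falls off the work surface, if the arm or the gripper's body presses on something with over 40 N, if the wrist force passes 120 N, or if a joint passes its speed limit or range.

## Working session

There is one attempt and no reset: what is moved stays moved. The work goes in short steps, Python scripts to look and compute and a tool call to move; the robot and the scene stay as the last step left them, time stands still between calls to the robot, and variables do not carry over. Pictures are saved under pics/ and viewed, at most 10 in all, crops included, and the job is handed in when it is done.

Besides the shell and the picture viewer there is one more tool, called after "Emit:" in YAML: its name, and indented under it one key for each argument. step_arm: Moves the arm, as the interface text tells. Its arguments: {"type":"object","properties":{"moves":{"type":"array"},"grip_force":{"type":"number"}},"required":["moves"]}

```bash
mkdir -p pics
python3 - <<'E'
from workcell import telemetry, imaging
import cv2, numpy as np
for n in ("scene","top"):
    im=imaging.read_camera(n); cv2.imwrite(f"pics/{n}0.png",cv2.resize(im[:,:,::-1],(800,600),interpolation=cv2.INTER_CUBIC)); np.save(f"pics/{n}0.npy",im)
    p=imaging.camera_params(n); print(n,{k:np.round(v,4).tolist() if not isinstance(v,str) else v for k,v in p.items()})
print(telemetry.get_state())
E
```

```text
scene {'camera_matrix': [[367.3704, 0.0, 260.8845], [0.0, 367.3704, 196.6013], [0.0, 0.0, 1.0]], 'pose': [[0.3692, -0.6328, 0.6806, 1.2952], [0.9292, 0.2618, -0.2607, -0.3189], [-0.0132, 0.7287, 0.6847, 0.8182], [0.0, 0.0, 0.0, 1.0]]}
top {'camera_matrix': [[386.9035, 0.0, 257.2609], [0.0, 386.9035, 191.0359], [0.0, 0.0, 1.0]], 'pose': [[-0.0172, 0.9821, -0.1875, 0.3473], [-0.9998, -0.0143, 0.0168, -0.0062], [0.0138, 0.1877, 0.9821, 1.2059], [0.0, 0.0, 0.0, 1.0]]}
{'clock': 0.1, 'joint_pos': array([-1.38760072e+00,  3.13903938e-01,  4.51028573e-02,  1.30357234e+00,
       -2.09352482e-06,  1.43117653e+00]), 'qvel': array([ 0.00019717, -0.00162055,  0.00341146,  0.00176062, -0.00043082,
        0.00038285]), 'tau': array([ 1.67001530e-03, -4.81726134e+01,  2.99244261e+01,  1.27586012e-02,
       -1.89406524e-04,  8.13598660e-06]), 'tcp_pos': array([ 0.18231063, -0.54487095,  0.23051437]), 'orientation': array([-7.88334963e-04,  9.87001726e-01,  1.60707721e-01, -1.82258975e-05]), 'wrist_force': array([-0.07439851, -0.32320743, -0.02461657]), 'ft_torque': array([-0.0069073 ,  0.01557419, -0.00071877]), 'grip_force': 0.0, 'finger_gap': 0.08560161174284216}
```

View pics/top0.png

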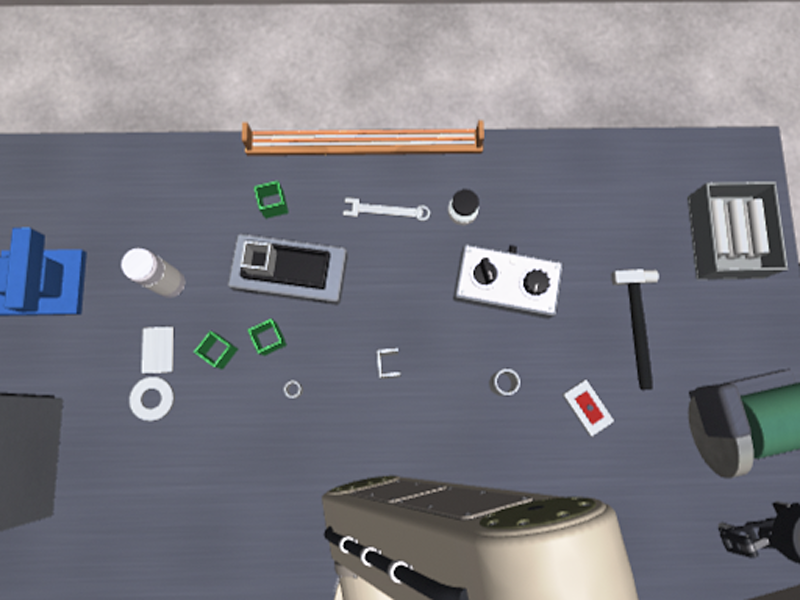

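View pics/scene0.png

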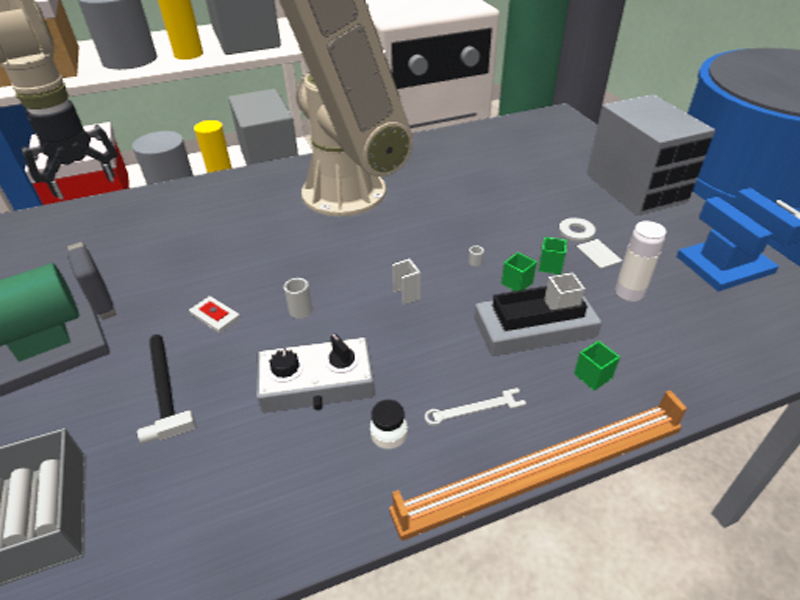

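Top view (800x600 pixels): the pipe candidates are (507,382) and (292,389). The bigger one, (507,382), fits the 48 mm pipe and the other is the short thin pipe. The channel is the U at (388,362), opening to the right. The tray is at (288,268) with the square tube at (257,257). The bar switch is at (485,270) and the dial at (537,283). I'll measure these and confirm them in one enlarged crop.

```bash
cat > h.py <<'E'
import numpy as np, cv2
from workcell import telemetry, imaging
from scipy.spatial.transform import Rotation as R
def ray(n,px,z):
    p=imaging.camera_params(n); K=np.array(p["camera_matrix"]); T=np.array(p["pose"])
    px=np.atleast_2d(np.asarray(px,float))
    d=np.c_[(px[:,0]-K[0,2])/K[0,0],-(px[:,1]-K[1,2])/K[1,1],-np.ones(len(px))]@T[:3,:3].T
    return (T[:3,3]+d*((z-T[2,3])/d[:,2])[:,None])[:,:2]
def blobs(im,box,f,amin=20):
    x0,y0,x1,y1=box; m=np.zeros(im.shape[:2],np.uint8); m[y0:y1,x0:x1]=f(im[y0:y1,x0:x1].astype(int))*255
    c,_=cv2.findContours(m,cv2.RETR_EXTERNAL,cv2.CHAIN_APPROX_NONE)
    return [k for k in c if cv2.contourArea(k)>amin]
def rect(n,c,z):
    w=ray(n,c.reshape(-1,2),z); (cx,cy),(a,b),t=cv2.minAreaRect((w*1000).astype(np.float32))
    return np.round([cx,cy,a,b,t],1)
E
python3 - <<'E'
from h import *
im=np.load("pics/top0.npy")
cv2.imwrite("pics/crop.png",cv2.resize(im[145:270,140:365,::-1],(800,444),interpolation=cv2.INTER_CUBIC))
br=lambda a:a.min(2)>140
for nm,box,z in (("channel",(236,215,262,247),.075),("pipe",(310,230,340,260),.07),("short",(178,238,196,258),.035)):
    for c in blobs(im,box,br): print(nm,rect("top",c,z),cv2.boundingRect(c))
for c in blobs(im,(280,150,370,206),lambda a:a.min(2)>170,200): print("panel",rect("top",c,.05))
hous=lambda a:(a.min(2)>95)
for c in blobs(im,(140,145,228,198),hous,200): print("demag",rect("top",c,.05),cv2.boundingRect(c))
blk=lambda a:(a.max(2)<45)
for c in blobs(im,(150,150,215,190),blk): print("trayblk",rect("top",c,.054),rect("top",c,.08),cv2.boundingRect(c))
for c in blobs(im,(295,157,360,195),lambda a:a.max(2)<60): print("blk",rect("top",c,.094),rect("top",c,.072),cv2.boundingRect(c))
E
```

```text
channel [442.9   4.2  51.9  39.6   2.9] (241, 223, 15, 19)
pipe [ 404.  -219.3   43.9   46.8   87.4] (317, 236, 16, 17)
short [398.5 187.9  32.3  30.2  27.2] (182, 243, 11, 12)
panel [ 604.8 -236.7  191.6  102.4   78.2]
demag [634.7 200.5 271.  164.1  89.3] (140, 145, 88, 53)
trayblk [607.8 207.2 163.7  16.3  83.5] [601.9 202.4 160.   16.   83.5] (154, 174, 54, 11)
trayblk [665.7 171.3 109.9  10.9  81.4] [658.5 167.3 107.4  10.6  81.4] (175, 157, 36, 8)
blk [ 588.4 -269.9   29.6   45.5   86.6] [ 593.1 -275.1   30.2   46.4   86.6] (335, 173, 11, 16)
blk [ 610.2 -183.5   42.1   38.8   42.8] [ 615.4 -187.1   43.    39.6   42.8] (303, 165, 14, 17)
```

View pics/crop.png

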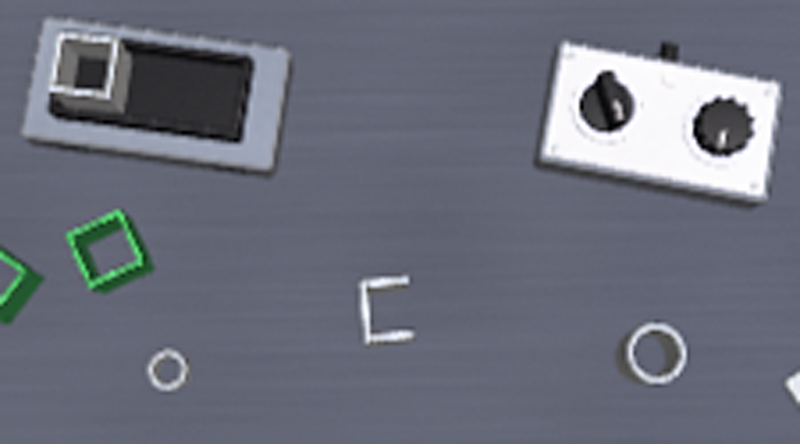

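The crop confirms the pieces: channel U at (385,310), large pipe ring at (656,352), short pipe at (168,370), tube in the tray at (85,65), bar switch at (606,102), dial at (722,128). Next I refine the tray, the tube and the bar angle.

Run:
```python
from h import *
im=np.load("pics/top0.npy"); sc=np.load("pics/scene0.npy")
def corners(z,pts): return np.round(ray("top",np.array(pts)/3.5556+[140,145],z)*1000,1).tolist()
for th in (115,125,135):
    for c in blobs(im,(145,148,226,200),lambda a:(a.min(2)>th)&(a[...,2]>a[...,0]+8),200): print(th,"demag top",rect("top",c,.05),cv2.boundingRect(c))
for c in blobs(im,(150,150,182,178),lambda a:a.min(2)>165,10): print("tube rim",rect("top",c,.114),cv2.boundingRect(c))
# tray interior right end corners, at wall top z .08
print(corners(.08,[(252,57),(240,142)]))
a=im[158:186,298:326,::-1]; b=sc[205:240,200:235,::-1]; c=im[148:198,145:215,::-1]
f=lambda x,s:cv2.resize(x,s,interpolation=cv2.INTER_CUBIC)
cv2.imwrite("pics/sw.png",np.vstack([np.hstack([f(a,(280,280)),f(b,(280,280))]),f(c,(560,400))[:320]]))
```

```text
115 demag top [635.7 199.3 215.8 108.3  81.3] (146, 150, 75, 43)
125 demag top [635.7 199.  215.2 107.6  81.2] (146, 150, 75, 43)
135 demag top [636.  198.9 215.1 106.3  81.2] (146, 150, 75, 42)
tube rim [643.4 247.8  51.6  50.7  82.7] (153, 154, 20, 19)
[[656.0, 112.2], [582.8, 121.8]]
```

View pics/sw.png

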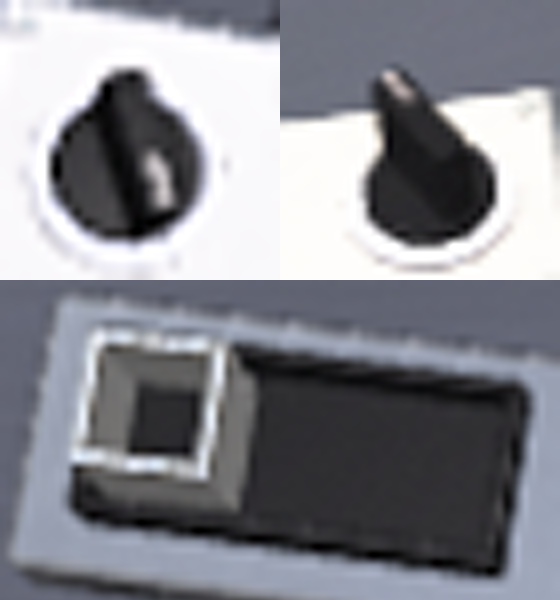

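```bash
cat >> h.py <<'E'
def go(x,y,z,th,q=None,p=None):
    "shift (mm) and turn for TCP at x,y,z (mm), tool pointing down with its y axis at world angle th (deg)"
    s=telemetry.get_state(); q=s["orientation"]; p=s["tcp_pos"]
    R0=R.from_quat(np.r_[q[1:],q[0]]); t=np.radians(th); yv=np.array([np.cos(t),np.sin(t),0]); zv=np.array([0,0,-1.])
    R1=R.from_matrix(np.c_[np.cross(yv,zv),yv,zv])
    print("shift",np.round(R0.inv().apply(np.array([x,y,z])-p*1000),1),"turn",np.round((R0.inv()*R1).as_rotvec(),3))
E
python3 - <<'E'
from h import *
t=ray("top",[[310.5,165],[313.5,180],[310,168]],.094); s=ray("scene",[[214.4,214.4],[223,223]],.094)
print(np.round(t*1000),np.round(s*1000))
go(443,4,200,3.5)
E
```

```text
[[ 636. -185.]
 [ 590. -192.]
 [ 627. -183.]] [[ 593. -187.]
 [ 632. -175.]]
shift [ 421.3 -437.8   31.3] turn [-1.000e-03 -1.000e-03 -1.309e+00]
```

Emit:
step_arm:
  moves:
    - [[420, -437, 15], [0, 0, -1.309], 85]
    - [[420, -437, 15], [0, 0, -1.309], 85]
    - [[420, -437, 15], [0, 0, -1.309], 85]
    - [[420, -437, 15], [0, 0, -1.309], 85]
    - [[420, -437, 15], [0, 0, -1.309], 85]
    - [[420, -437, 15], [0, 0, -1.309], 85]
    - [[420, -437, 15], [0, 0, -1.309], 85]
    - [[420, -437, 15], [0, 0, -1.309], 85]

```text
clock: 0.77
tcp_pos: [0.3253, -0.2422, 0.2228]
orientation: [-0.0, 0.787, 0.616, 0.0]
wrist_force: [0.5, -0.8, 0.1]
finger_gap: 0.085
grip_force: 0.0
```

```bash
python3 -c "
from h import *
go(443,4,150,3.5)"
```

```text
shift [267.2  55.1  72.8] turn [-0.    -0.    -0.304]
```

Emit:
step_arm:
  moves:
    - [[267, 55, 60], [0, 0, -0.304], 85]
    - [[267, 55, 60], [0, 0, -0.304], 85]
    - [[267, 55, 60], [0, 0, -0.304], 85]
    - [[267, 55, 60], [0, 0, -0.304], 85]
    - [[267, 55, 60], [0, 0, -0.304], 85]
    - [[267, 55, 60], [0, 0, -0.304], 85]
    - [[267, 55, 60], [0, 0, -0.304], 85]
    - [[267, 55, 60], [0, 0, -0.304], 85]

```text
clock: 1.43
tcp_pos: [0.4446, 0.0054, 0.1615]
orientation: [-0.001, 0.685, 0.729, 0.0]
wrist_force: [0.2, -0.1, 0.4]
finger_gap: 0.0849
grip_force: 0.0
```

Run:
```python
from h import *
go(443,4,38,3.5)
im=imaging.read_camera("scene"); cv2.imwrite("pics/a.png",cv2.resize(im[120:280,150:410,::-1],(780,480)))
```

```text
shift [ -1.5  -1.5 123.5] turn [-0.001 -0.002  0.001]
```

View pics/a.png

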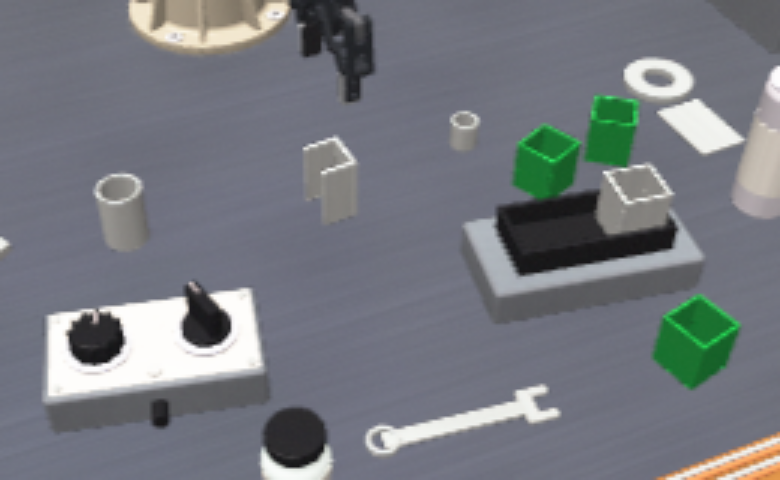

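The picture shows the gripper directly above the channel (fingers at (330,60), channel at (330,180)). I'll descend and grip.

Emit:
step_arm:
  moves:
    - [[-1.5, -1.5, 40], [0, 0, 0], 85]
    - [[-1.5, -1.5, 75], [0, 0, 0], 85]
    - [[-1.5, -1.5, 105], [0, 0, 0], 85]
    - [[-1.5, -1.5, 123], [0, 0, 0], 85]
    - [[-1.5, -1.5, 123], [0, 0, 0], 70]
    - [[-1.5, -1.5, 123], [0, 0, 0], 60]
    - [[-1.5, -1.5, 123], [0, 0, 0], 54]
    - [[-1.5, -1.5, 123], [0, 0, 0], 48]
  grip_force: 40

```text
clock: 2.15
tcp_pos: [0.444, -0.0013, 0.0418]
orientation: [0.001, 0.687, 0.726, 0.001]
wrist_force: [-0.7, -0.9, -0.2]
finger_gap: 0.0493
grip_force: 41.3
```

Emit:
step_arm:
  moves:
    - [[0, 0, 0], [0, 0, 0], 35]
    - [[0, 0, 0], [0, 0, 0], 35]
    - [[0, 0, 0], [0, 0, 0], 35]
    - [[0, 0, 0], [0, 0, 0], 35]
    - [[0, 0, 0], [0, 0, 0], 35]
    - [[0, 0, 0], [0, 0, 0], 35]

```text
clock: 2.65
tcp_pos: [0.444, -0.0012, 0.0418]
orientation: [0.002, 0.687, 0.727, 0.0]
wrist_force: [-1.5, -2.1, 6.3]
finger_gap: 0.0492
grip_force: 42.1
```

```bash
python3 -c "
from h import *
print(telemetry.get_state()['tcp_pos'])
im=imaging.read_camera('scene'); cv2.imwrite('pics/b.png',cv2.resize(im[130:230,200:330,::-1],(780,600)))
go(443,4,170,3.5)
go(635.7,199.1,170,-8.75)"
```

```text
[ 0.4440289  -0.00124463  0.0417641 ]
shift [   5.    -0.4 -128.3] turn [ 0.003  0.002 -0.005]
shift [ 189.1  202.9 -128. ] turn [0.003 0.002 0.209]
```

View pics/b.png

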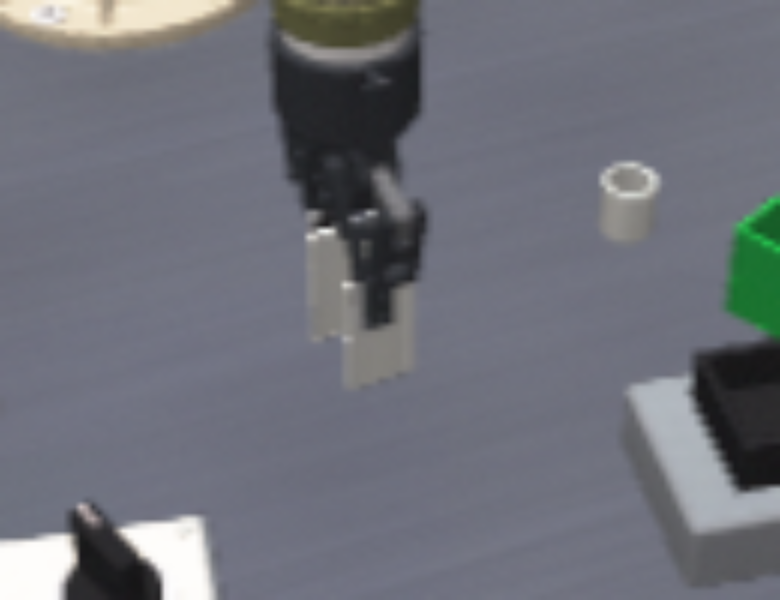

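The channel is gripped between its flanges, and the gap of 49 mm agrees with its 50 mm width. I'll lift it and carry it over the tray.

Emit:
step_arm:
  moves:
    - [[0, 0, -35], [0, 0, 0], 35]
    - [[0, 0, -75], [0, 0, 0], 35]
    - [[15, 15, -115], [0, 0, 0], 35]
    - [[40, 44, -128], [0, 0, 0.05], 35]
    - [[66, 73, -128], [0, 0, 0.1], 35]
    - [[92, 101, -128], [0, 0, 0.15], 35]
    - [[118, 130, -128], [0, 0, 0.2], 35]
    - [[144, 159, -128], [0, 0, 0.209], 35]

```text
clock: 3.37
tcp_pos: [0.5942, 0.1538, 0.1685]
orientation: [0.0, 0.76, 0.65, 0.0]
wrist_force: [0.5, -1.0, -3.7]
finger_gap: 0.0497
grip_force: 44.8
```

```bash
python3 -c "
from h import *
print(telemetry.get_state()['tcp_pos'],telemetry.get_state()['finger_gap'])
go(634.9,194,170,-8.75)"
```

```text
[0.5941943  0.15381596 0.1685257 ] 0.049686843639357
shift [46.  34.  -1.4] turn [ 0.001 -0.    -0.002]
```

Emit:
step_arm:
  moves:
    - [[23, 17, 0], [0, 0, 0], 35]
    - [[46, 34, 0], [0, 0, 0], 35]
    - [[46, 34, 0], [0, 0, 0], 35]
    - [[46, 34, 0], [0, 0, 0], 35]
    - [[46, 34, 0], [0, 0, 0], 35]

```text
clock: 3.78
tcp_pos: [0.6331, 0.1924, 0.1675]
orientation: [-0.0, 0.759, 0.651, -0.001]
wrist_force: [0.0, -0.2, -3.0]
finger_gap: 0.0494
grip_force: 44.7
```

Run:
```python
from h import *
print(telemetry.get_state()['tcp_pos'],telemetry.get_state()['finger_gap'])
go(634.9,194,97,-8.75)
n=np.hstack([cv2.resize(imaging.read_camera("top")[140:205,140:230,::-1],(400,289),interpolation=cv2.INTER_CUBIC),cv2.resize(imaging.read_camera("scene")[130:230,280:400,::-1],(400,289),interpolation=cv2.INTER_CUBIC)])
cv2.imwrite("pics/c.png",n)
```

```text
[0.63307276 0.19235497 0.1674668 ] 0.049381256552465294
shift [ 2.   1.7 70.5] turn [-0.002  0.001  0.   ]
```

View pics/c.png

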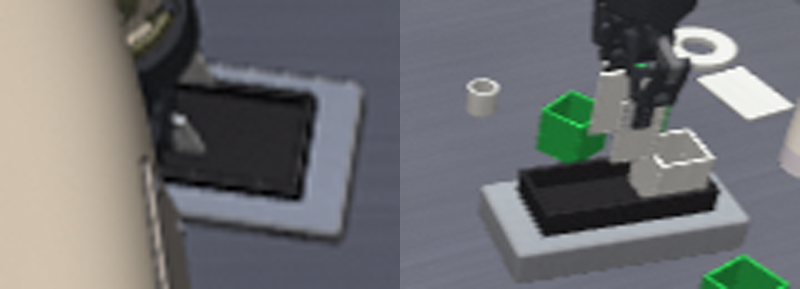

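The scene half shows the channel hanging over the tray beside the tube. I'll lower it in stages and watch the force.

Emit:
step_arm:
  moves:
    - [[2, 1.7, 15], [0, 0, 0], 35]
    - [[2, 1.7, 30], [0, 0, 0], 35]
    - [[2, 1.7, 42], [0, 0, 0], 35]
    - [[2, 1.7, 52], [0, 0, 0], 35]
    - [[2, 1.7, 60], [0, 0, 0], 35]
    - [[2, 1.7, 66], [0, 0, 0], 35]
    - [[2, 1.7, 68], [0, 0, 0], 35]
    - [[2, 1.7, 68], [0, 0, 0], 35]

```text
clock: 4.55
tcp_pos: [0.6357, 0.1939, 0.0998]
orientation: [-0.0, 0.759, 0.651, -0.0]
wrist_force: [-1.0, 0.1, -2.6]
finger_gap: 0.0497
grip_force: 44.8
```

Emit:
step_arm:
  moves:
    - [[0, 0, 1], [0, 0, 0], 35]
    - [[0, 0, 2], [0, 0, 0], 35]
    - [[0, 0, 2], [0, 0, 0], 35]

```text
clock: 4.8
tcp_pos: [0.6362, 0.1943, 0.0984]
orientation: [0.0, 0.759, 0.651, 0.0]
wrist_force: [0.6, -0.2, -3.1]
finger_gap: 0.0493
grip_force: 44.8
```

Emit:
step_arm:
  moves:
    - [[0, 0, 1], [0, 0, 0], 35]
    - [[0, 0, 2], [0, 0, 0], 35]
    - [[0, 0, 2.5], [0, 0, 0], 35]
    - [[0, 0, 2.5], [0, 0, 0], 35]

```text
clock: 5.13
tcp_pos: [0.636, 0.1942, 0.0958]
orientation: [0.0, 0.759, 0.651, 0.0]
wrist_force: [-0.5, 0.1, -1.7]
finger_gap: 0.0497
grip_force: 44.9
```

Contact is starting, with the TCP at 95.8 mm as predicted. I'll release and rise.

Emit:
step_arm:
  moves:
    - [[0, 0, 0.5], [0, 0, 0], 50]
    - [[0, 0, 0.5], [0, 0, 0], 56]
    - [[0, 0, 0], [0, 0, 0], 62]
    - [[0, 0, 0], [0, 0, 0], 66]
    - [[0, 0, -10], [0, 0, 0], 66]
    - [[0, 0, -30], [0, 0, 0], 66]
    - [[0, 0, -65], [0, 0, 0], 66]
    - [[0, 0, -100], [0, 0, 0], 66]

```text
clock: 5.8
tcp_pos: [0.6349, 0.194, 0.1961]
orientation: [-0.001, 0.759, 0.651, -0.001]
wrist_force: [0.5, -0.2, -0.1]
finger_gap: 0.0662
grip_force: 0.0
```

```bash
python3 -c "
from h import *
s=telemetry.get_state();print(s['tcp_pos'],s['finger_gap'],s['wrist_force'])
go(405,-219,190,-40)"
```

```text
[0.63492774 0.19399552 0.19608865] 0.06620637312001353 [ 0.46668835 -0.17768088 -0.14710886]
shift [-443.2 -164.3    6.9] turn [-0.002  0.002  0.545]
```

Emit:
step_arm:
  moves:
    - [[-443, -164, 7], [0, 0, 0.545], 85]
    - [[-443, -164, 7], [0, 0, 0.545], 85]
    - [[-443, -164, 7], [0, 0, 0.545], 85]
    - [[-443, -164, 7], [0, 0, 0.545], 85]
    - [[-443, -164, 7], [0, 0, 0.545], 85]
    - [[-443, -164, 7], [0, 0, 0.545], 85]
    - [[-443, -164, 7], [0, 0, 0.545], 85]
    - [[-443, -164, 7], [0, 0, 0.545], 85]

```text
clock: 6.47
tcp_pos: [0.473, -0.0986, 0.1917]
orientation: [0.001, 0.906, 0.423, 0.001]
wrist_force: [1.4, -0.7, -0.6]
finger_gap: 0.0852
grip_force: 0.0
```

```bash
python3 -c "
from h import *
go(405,-219,150,-40)
im=imaging.read_camera('top'); np.save('pics/top1.npy',im)
for c in blobs(im,(310,230,340,260),lambda a:a.min(2)>120): print(rect('top',c,.07))
for c in blobs(im,(175,150,202,190),lambda a:a.min(2)>140,8): print('in tray',rect('top',c,.129),cv2.boundingRect(c))
"
```

```text
shift [-136.    25.1   41.7] turn [ 0.002 -0.001  0.001]
[ 402.9 -209.2   64.8   85.7   87.5]
in tray [571.7 171.5  76.3  11.8  80.9] (175, 182, 27, 8)
in tray [614.3 196.3  25.8   5.9  89.2] (175, 170, 10, 3)
in tray [660.1 192.9  34.7   8.9  89.2] (175, 154, 13, 4)
```

Emit:
step_arm:
  moves:
    - [[-35, 6, 10], [0, 0, 0], 85]
    - [[-70, 12, 20], [0, 0, 0], 85]
    - [[-105, 18, 30], [0, 0, 0], 85]
    - [[-136, 25, 40], [0, 0, 0], 85]
    - [[-136, 25, 40], [0, 0, 0], 85]
    - [[-136, 25, 40], [0, 0, 0], 85]
    - [[-136, 25, 40], [0, 0, 0], 85]

```text
clock: 7.1
tcp_pos: [0.406, -0.2175, 0.1514]
orientation: [0.0, 0.906, 0.422, 0.0]
wrist_force: [0.5, 0.3, -0.4]
finger_gap: 0.0849
grip_force: 0.0
```

Run:
```python
from h import *
print(telemetry.get_state()['tcp_pos'])
go(405,-219,36,-40)
im=imaging.read_camera('top')
for c in blobs(im,(182,150,202,190),lambda a:a.min(2)>140,8)+blobs(im,(170,150,202,190),lambda a:a.min(2)>140,8): print('in tray',rect('top',c,.129),cv2.boundingRect(c))
n=np.hstack([cv2.resize(im[140:205,140:230,::-1],(400,289),interpolation=cv2.INTER_CUBIC),cv2.resize(imaging.read_camera("scene")[130:230,150:270,::-1],(400,289),interpolation=cv2.INTER_CUBIC)])
cv2.imwrite("pics/d.png",n)
```

```text
[ 0.40595704 -0.21751763  0.1513675 ]
shift [-1.800e+00  1.000e-01  1.154e+02] turn [ 0.001 -0.    -0.001]
in tray [569.9 161.6  56.2  12.2  80.9] (182, 183, 20, 7)
in tray [572.5 178.7  90.8  12.3  81.3] (170, 181, 32, 9)
in tray [639.6 200.5  49.2  56.2  89.2] (170, 153, 18, 20)
```

View pics/d.png

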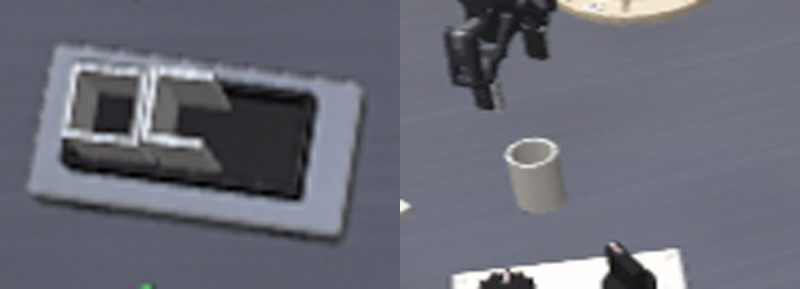

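The top half shows the channel upright in the tray beside the tube, with flange ends at (215,75) and (205,145). The scene half shows the open fingers above the pipe at (537,175). I'll descend on the pipe.

Emit:
step_arm:
  moves:
    - [[-1.8, 0, 35], [0, 0, 0], 85]
    - [[-1.8, 0, 70], [0, 0, 0], 85]
    - [[-1.8, 0, 100], [0, 0, 0], 85]
    - [[-1.8, 0, 115], [0, 0, 0], 85]
    - [[-1.8, 0, 115], [0, 0, 0], 85]
    - [[-1.8, 0, 115], [0, 0, 0], 65]
    - [[-1.8, 0, 115], [0, 0, 0], 52]
    - [[-1.8, 0, 115], [0, 0, 0], 40]

```text
clock: 7.87
tcp_pos: [0.4059, -0.2192, 0.0373]
orientation: [0.001, 0.906, 0.423, 0.001]
wrist_force: [-4.2, 4.6, 4.4]
finger_gap: 0.0511
grip_force: 2.2
```

Emit:
step_arm:
  moves:
    - [[0, 0, 0], [0, 0, 0], 34]
    - [[0, 0, 0], [0, 0, 0], 34]
    - [[0, 0, 0], [0, 0, 0], 34]
    - [[0, 0, 0], [0, 0, 0], 34]

```text
clock: 8.2
tcp_pos: [0.4058, -0.2192, 0.0375]
orientation: [0.001, 0.906, 0.423, 0.001]
wrist_force: [-0.1, 1.9, 5.6]
finger_gap: 0.0465
grip_force: 40.7
```

Run:
```python
from h import *
s=telemetry.get_state();print(s['tcp_pos'],s['finger_gap'],s['wrist_force'])
e=ray("top",np.array([[215,75],[205,145]])/4.444+140,.129)*1000-[635.7,199.1]
t=np.radians(-8.75);print("flange ends, tray frame",np.round(e@np.array([[np.cos(t),-np.sin(t)],[np.sin(t),np.cos(t)]]),1))
```

```text
[ 0.40575199 -0.21920032  0.03747443] 0.04650159084422792 [-0.12771465  1.94060255  5.57327481]
flange ends, tray frame [[ 24.  -24. ]
 [-22.8 -25.5]]
```

Channel sits at about y -4.5 in the tray, with its open side facing the pipe's slot. The round pipe nests there with clearance, so I aim at tray y ≈ -43. Now lift and carry.

```bash
python3 -c "
from h import *
go(629.2,156.6,165,-8.75)"
```

```text
shift [ 431.7  -69.7 -127.4] turn [ 0.003  0.    -0.545]
```

Emit:
step_arm:
  moves:
    - [[0, 0, -35], [0, 0, 0], 34]
    - [[0, 0, -75], [0, 0, 0], 34]
    - [[10, -2, -110], [0, 0, 0], 34]
    - [[45, -7, -127], [0, 0, -0.05], 34]
    - [[83, -13, -127], [0, 0, -0.15], 34]
    - [[121, -19, -127], [0, 0, -0.25], 34]
    - [[159, -25, -127], [0, 0, -0.35], 34]
    - [[197, -31, -127], [0, 0, -0.45], 34]

```text
clock: 8.87
tcp_pos: [0.5082, -0.0464, 0.1638]
orientation: [0.001, 0.788, 0.616, 0.001]
wrist_force: [0.4, -0.6, -3.1]
finger_gap: 0.0464
grip_force: 43.6
```

```bash
python3 -c "
from h import *
print(telemetry.get_state()['finger_gap'])
go(629.2,156.6,165,-8.75)"
```

```text
0.04644853699333381
shift [226.2  68.5  -1.1] turn [ 0.002  0.    -0.091]
```

Emit:
step_arm:
  moves:
    - [[38, 12, -1], [0, 0, -0.05], 34]
    - [[76, 24, -1], [0, 0, -0.091], 34]
    - [[114, 36, -1], [0, 0, -0.091], 34]
    - [[152, 48, -1], [0, 0, -0.091], 34]
    - [[190, 58, -1], [0, 0, -0.091], 34]
    - [[215, 65, -1], [0, 0, -0.091], 34]
    - [[226, 68.5, -1], [0, 0, -0.091], 34]
    - [[226, 68.5, -1], [0, 0, -0.091], 34]

```text
clock: 9.53
tcp_pos: [0.6303, 0.1574, 0.1635]
orientation: [0.0, 0.759, 0.651, 0.001]
wrist_force: [-0.1, 0.7, -3.5]
finger_gap: 0.0463
grip_force: 43.7
```

Emit:
step_arm:
  moves:
    - [[0, 0, 0], [0, 0, 0], 34]
    - [[0, 0, 0], [0, 0, 0], 34]

```text
clock: 9.7
tcp_pos: [0.6287, 0.1538, 0.1637]
orientation: [0.0, 0.76, 0.649, -0.0]
wrist_force: [-0.7, -0.8, -2.6]
finger_gap: 0.0465
grip_force: 43.7
```

Run:
```python
from h import *
print(telemetry.get_state()['tcp_pos'])
go(629.2,156.6,92.5,-8.75)
```

```text
[0.62868917 0.15377018 0.16368151]
shift [ 2.9  0.1 71.2] turn [-0.     0.001 -0.005]
```

Emit:
step_arm:
  moves:
    - [[2.5, 0, 15], [0, 0, 0], 34]
    - [[2.5, 0, 28], [0, 0, 0], 34]
    - [[2.5, 0, 40], [0, 0, 0], 34]
    - [[2.5, 0, 50], [0, 0, 0], 34]
    - [[2.5, 0, 58], [0, 0, 0], 34]
    - [[2.5, 0, 65], [0, 0, 0], 34]
    - [[2.5, 0, 68], [0, 0, 0], 34]
    - [[2.5, 0, 68], [0, 0, 0], 34]

```text
clock: 10.37
tcp_pos: [0.6292, 0.1564, 0.0949]
orientation: [-0.0, 0.761, 0.649, -0.001]
wrist_force: [-0.6, 0.3, -2.4]
finger_gap: 0.046
grip_force: 43.7
```

Emit:
step_arm:
  moves:
    - [[0, 0, 1.5], [0, 0, 0], 34]
    - [[0, 0, 3], [0, 0, 0], 34]
    - [[0, 0, 3], [0, 0, 0], 34]

```text
clock: 10.62
tcp_pos: [0.6299, 0.1569, 0.0929]
orientation: [0.0, 0.76, 0.65, 0.0]
wrist_force: [0.0, 0.6, -2.6]
finger_gap: 0.046
grip_force: 43.7
```

Emit:
step_arm:
  moves:
    - [[0, 0, 1], [0, 0, 0], 34]
    - [[0, 0, 1.5], [0, 0, 0], 34]
    - [[0, 0, 1.5], [0, 0, 0], 34]
    - [[0, 0, 1.5], [0, 0, 0], 34]

```text
clock: 10.95
tcp_pos: [0.6299, 0.1569, 0.0916]
orientation: [0.0, 0.76, 0.65, 0.0]
wrist_force: [0.0, 0.2, -0.1]
finger_gap: 0.0461
grip_force: 43.8
```

The weight is now on the floor. I'll release, rise and check.

Emit:
step_arm:
  moves:
    - [[0, 0, 0], [0, 0, 0], 50]
    - [[0, 0, 0], [0, 0, 0], 56]
    - [[0, 0, 0], [0, 0, 0], 62]
    - [[0, 0, 0], [0, 0, 0], 66]
    - [[0, 0, -10], [0, 0, 0], 66]
    - [[0, 0, -30], [0, 0, 0], 66]
    - [[0, 0, -65], [0, 0, 0], 66]
    - [[0, 0, -105], [0, 0, 0], 66]

```text
clock: 11.62
tcp_pos: [0.6281, 0.1566, 0.1957]
orientation: [-0.001, 0.76, 0.649, -0.002]
wrist_force: [1.4, 1.0, -0.0]
finger_gap: 0.0656
grip_force: 0.0
```

```bash
python3 -c "
from h import *
go(615,-187.5,200,102)
go(615,-187.5,200,40)"
```

```text
shift [-341.9   40.9   -4. ] turn [-0.004 -0.003 -1.937]
shift [-341.9   40.9   -4. ] turn [-0.005 -0.001 -0.855]
```

Emit:
step_arm:
  moves:
    - [[-40, 5, -4], [0, 0, -0.12], 50]
    - [[-80, 10, -4], [0, 0, -0.24], 50]
    - [[-120, 15, -4], [0, 0, -0.36], 50]
    - [[-160, 20, -4], [0, 0, -0.48], 50]
    - [[-200, 25, -4], [0, 0, -0.6], 50]
    - [[-240, 30, -4], [0, 0, -0.72], 50]
    - [[-280, 34, -4], [0, 0, -0.84], 50]
    - [[-318, 38, -4], [0, 0, -0.96], 50]

```text
clock: 12.28
tcp_pos: [0.6172, -0.1653, 0.2013]
orientation: [0.001, 0.372, 0.928, -0.0]
wrist_force: [1.9, 0.2, 0.4]
finger_gap: 0.05
grip_force: 0.0
```

Run:
```python
from h import *
go(615,-187.5,190,102)
im=imaging.read_camera('top'); sc=imaging.read_camera('scene')
n=np.hstack([cv2.resize(im[140:205,140:230,::-1],(400,289),interpolation=cv2.INTER_CUBIC),cv2.resize(sc[160:240,280:390,::-1],(400,289),interpolation=cv2.INTER_CUBIC)])
cv2.imwrite("pics/e.png",n)
```

```text
shift [-13.7 -17.6  11.3] turn [-0.     0.001 -0.971]
```

View pics/e.png

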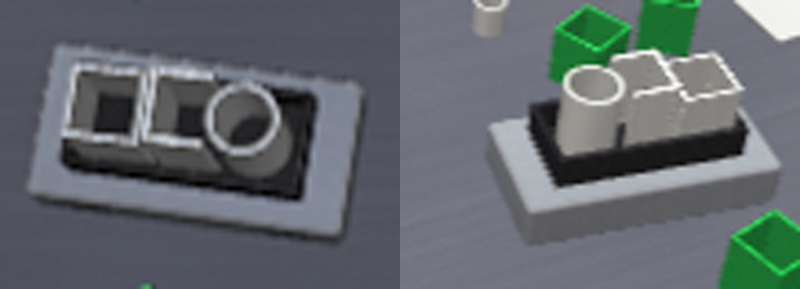

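All three offcuts stand upright and seated in the tray: pipe ring (242,120), channel (180,105), tube (105,105). Next is the switch.

Emit:
step_arm:
  moves:
    - [[-14, -17.5, 11], [0, 0, -0.12], 50]
    - [[-14, -17.5, 11], [0, 0, -0.24], 50]
    - [[-14, -17.5, 11], [0, 0, -0.36], 50]
    - [[-14, -17.5, 11], [0, 0, -0.48], 50]
    - [[-14, -17.5, 11], [0, 0, -0.6], 50]
    - [[-14, -17.5, 11], [0, 0, -0.72], 50]
    - [[-14, -17.5, 11], [0, 0, -0.84], 50]
    - [[-14, -17.5, 11], [0, 0, -0.97], 50]

```text
clock: 13.05
tcp_pos: [0.6155, -0.1848, 0.1899]
orientation: [0.0, -0.101, 0.995, -0.0]
wrist_force: [-0.1, 0.5, -0.1]
finger_gap: 0.05
grip_force: 0.0
```

Emit:
step_arm:
  moves:
    - [[0, 0, 0], [0, 0, 0], 50]
    - [[0, 0, 0], [0, 0, 0], 50]
    - [[0, 0, 0], [0, 0, 0], 50]

```text
clock: 13.3
tcp_pos: [0.6155, -0.1852, 0.1895]
orientation: [0.0, -0.097, 0.995, -0.0]
wrist_force: [1.1, 0.1, -0.8]
finger_gap: 0.0502
grip_force: 0.0
```

Run:
```python
from h import *
s=telemetry.get_state();print(s['tcp_pos'],s['joint_pos'])
go(615,-187.5,68,102)
```

```text
[ 0.61548959 -0.18515178  0.18953961] [-4.17007321e-01  4.59330525e-01  1.59774930e-01  1.27081123e+00
  1.36136310e-05 -6.11142194e-01]
shift [  1.   -2.2 121.5] turn [-0.     0.    -0.015]
```

Emit:
step_arm:
  moves:
    - [[1, -2, 30], [0, 0, 0], 50]
    - [[1, -2, 55], [0, 0, 0], 50]
    - [[1, -2, 75], [0, 0, 0], 50]
    - [[1, -2, 90], [0, 0, 0], 50]
    - [[1, -2, 102], [0, 0, 0], 50]
    - [[1, -2, 111], [0, 0, 0], 50]
    - [[1, -2, 118], [0, 0, 0], 50]
    - [[1, -2, 121], [0, 0, 0], 50]

```text
clock: 13.97
tcp_pos: [0.6145, -0.1875, 0.0672]
orientation: [-0.0, -0.098, 0.995, 0.0]
wrist_force: [-0.4, 0.9, 0.1]
finger_gap: 0.0499
grip_force: 0.0
```

Emit:
step_arm:
  moves:
    - [[0, 0, 0], [0, 0, 0], 40]
    - [[0, 0, 0], [0, 0, 0], 30]
    - [[0, 0, 0], [0, 0, 0], 22]
    - [[0, 0, 0], [0, 0, 0], 16]
    - [[0, 0, 0], [0, 0, 0], 10]
    - [[0, 0, 0], [0, 0, 0], 6]
    - [[0, 0, 0], [0, 0, 0], 6]
    - [[0, 0, 0], [0, 0, 0], 6]
  grip_force: 40

```text
clock: 14.63
tcp_pos: [0.6155, -0.1864, 0.0692]
orientation: [0.001, -0.099, 0.995, 0.001]
wrist_force: [0.4, 5.4, 4.0]
finger_gap: 0.0133
grip_force: 41.4
```

Run:
```python
from h import *
s=telemetry.get_state();print({k:np.round(s[k],4) for k in ('tcp_pos','orientation','joint_pos','ft_torque','wrist_force','finger_gap')})
```

```text
{'tcp_pos': array([ 0.6155, -0.1864,  0.0692]), 'orientation': array([ 1.000e-03, -9.900e-02,  9.951e-01,  7.000e-04]), 'joint_pos': array([-0.4199,  0.5283, -0.0335,  1.008 ,  0.0023, -0.6181]), 'ft_torque': array([ 1.0991, -0.0057,  0.0532]), 'wrist_force': array([0.4457, 5.3611, 3.9602]), 'finger_gap': np.float64(0.0133)}
```

The gap of 13 mm matches the 14 mm bar. I'll twist it clockwise.

Emit:
step_arm:
  moves:
    - [[0, 0, 0], [0, 0, 0.11], 6]
    - [[0, 0, 0], [0, 0, 0.22], 6]
    - [[0, 0, 0], [0, 0, 0.33], 6]
    - [[0, 0, 0], [0, 0, 0.44], 6]
    - [[0, 0, 0], [0, 0, 0.55], 6]
    - [[0, 0, 0], [0, 0, 0.66], 6]
    - [[0, 0, 0], [0, 0, 0.77], 6]
    - [[0, 0, 0], [0, 0, 0.88], 6]

```text
clock: 15.3
tcp_pos: [0.6154, -0.1864, 0.0693]
orientation: [0.001, 0.337, 0.942, 0.001]
wrist_force: [0.2, 4.6, 3.3]
finger_gap: 0.0135
grip_force: 41.5
```

Run:
```python
from h import *
s=telemetry.get_state();print({k:np.round(s[k],4) for k in ('tcp_pos','orientation','joint_pos','ft_torque','wrist_force','finger_gap')})
go(615.5,-187,69,102)
```

```text
{'tcp_pos': array([ 0.6154, -0.1864,  0.0693]), 'orientation': array([6.000e-04, 3.368e-01, 9.416e-01, 1.100e-03]), 'joint_pos': array([-0.4199,  0.5282, -0.0335,  1.008 ,  0.0022,  0.2671]), 'ft_torque': array([ 1.0273, -0.0436,  0.1532]), 'wrist_force': array([0.1823, 4.643 , 3.2629]), 'finger_gap': np.float64(0.0135)}
shift [-0.4 -0.4  0.3] turn [ 0.002  0.001 -0.896]
```

Emit:
step_arm:
  moves:
    - [[0, 0, 0], [0, 0, 0.1], 6]
    - [[0, 0, 0], [0, 0, 0.2], 6]
    - [[0, 0, 0], [0, 0, 0.26], 6]
    - [[0, 0, 0], [0, 0, 0.3], 6]
    - [[0, 0, 0], [0, 0, 0.33], 6]
    - [[0, 0, 0], [0, 0, 0.33], 6]

```text
clock: 15.8
tcp_pos: [0.6155, -0.1864, 0.0693]
orientation: [0.001, 0.483, 0.876, 0.001]
wrist_force: [-0.2, 4.8, 5.6]
finger_gap: 0.0132
grip_force: 76.8
```

Run:
```python
from h import *
s=telemetry.get_state();print({k:np.round(s[k],4) for k in ('tcp_pos','orientation','joint_pos','ft_torque','wrist_force','finger_gap')})
go(615.5,-187,69,102)
```

```text
{'tcp_pos': array([ 0.6155, -0.1864,  0.0693]), 'orientation': array([5.000e-04, 4.832e-01, 8.755e-01, 8.000e-04]), 'joint_pos': array([-0.4195,  0.5282, -0.0335,  1.008 ,  0.0015,  0.589 ]), 'ft_torque': array([1.0736, 0.1342, 2.0356]), 'wrist_force': array([-0.2257,  4.8417,  5.5727]), 'finger_gap': np.float64(0.0132)}
shift [-0.5 -0.3  0.3] turn [ 2.000e-03  1.000e-03 -1.218e+00]
```

The moment jumped to 2 N m, so the switch is at its stop. I'll hold it a moment, then bring it back.

Emit:
step_arm:
  moves:
    - [[0, 0, 0], [0, 0, 0], 6]
    - [[0, 0, 0], [0, 0, 0], 6]
    - [[0, 0, 0], [0, 0, 0], 6]
    - [[0, 0, 0], [0, 0, -0.11], 6]
    - [[0, 0, 0], [0, 0, -0.22], 6]
    - [[0, 0, 0], [0, 0, -0.33], 6]
    - [[0, 0, 0], [0, 0, -0.44], 6]
    - [[0, 0, 0], [0, 0, -0.55], 6]

```text
clock: 16.47
tcp_pos: [0.6154, -0.1865, 0.0692]
orientation: [0.001, 0.226, 0.974, 0.001]
wrist_force: [0.3, 6.1, 6.5]
finger_gap: 0.0134
grip_force: 41.6
```

Emit:
step_arm:
  moves:
    - [[0, 0, 0], [0, 0, -0.11], 6]
    - [[0, 0, 0], [0, 0, -0.22], 6]
    - [[0, 0, 0], [0, 0, -0.33], 6]
    - [[0, 0, 0], [0, 0, -0.44], 6]
    - [[0, 0, 0], [0, 0, -0.55], 6]
    - [[0, 0, 0], [0, 0, -0.63], 6]
    - [[0, 0, 0], [0, 0, -0.63], 6]

```text
clock: 17.05
tcp_pos: [0.6154, -0.1865, 0.0692]
orientation: [0.001, -0.086, 0.996, 0.001]
wrist_force: [0.4, 6.3, 6.2]
finger_gap: 0.0133
grip_force: 41.6
```

Emit:
step_arm:
  moves:
    - [[0, 0, 0], [0, 0, 0], 20]
    - [[0, 0, 0], [0, 0, 0], 35]
    - [[0, 0, 0], [0, 0, 0], 50]
    - [[0, 0, 0], [0, 0, 0], 50]
    - [[0, 0, -15], [0, 0, 0], 50]
    - [[0, 0, -45], [0, 0, 0], 50]
    - [[0, 0, -80], [0, 0, 0], 50]
    - [[0, 0, -120], [0, 0, 0], 50]

```text
clock: 17.72
tcp_pos: [0.6134, -0.1876, 0.1874]
orientation: [-0.002, -0.083, 0.997, 0.001]
wrist_force: [0.5, -0.1, -1.2]
finger_gap: 0.0499
grip_force: 0.0
```

Emit:
step_arm:
  moves:
    - [[-40, 0, 0], [0, 0, 0], 50]
    - [[-80, 0, 0], [0, 0, 0], 50]
    - [[-120, 0, 0], [0, 0, 0], 50]
    - [[-150, 0, 0], [0, 0, 0], 50]
    - [[-150, 0, 0], [0, 0, 0], 50]
    - [[-150, 0, 0], [0, 0, 0], 50]

```text
clock: 18.22
tcp_pos: [0.7635, -0.1624, 0.1844]
orientation: [-0.002, -0.084, 0.996, 0.0]
wrist_force: [-0.9, -0.1, -0.1]
finger_gap: 0.05
grip_force: 0.0
```

Run:
```python
from h import *
im=imaging.read_camera('top'); sc=imaging.read_camera('scene')
f=lambda a:cv2.resize(a[:,:,::-1],(400,289),interpolation=cv2.INTER_CUBIC)
cv2.imwrite("pics/f.png",np.vstack([np.hstack([f(im[140:205,140:230]),f(sc[160:240,280:390])]),np.hstack([f(im[150:210,285:368]),f(sc[195:270,155:258])])]))
```

```text
(no output)
```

View pics/f.png

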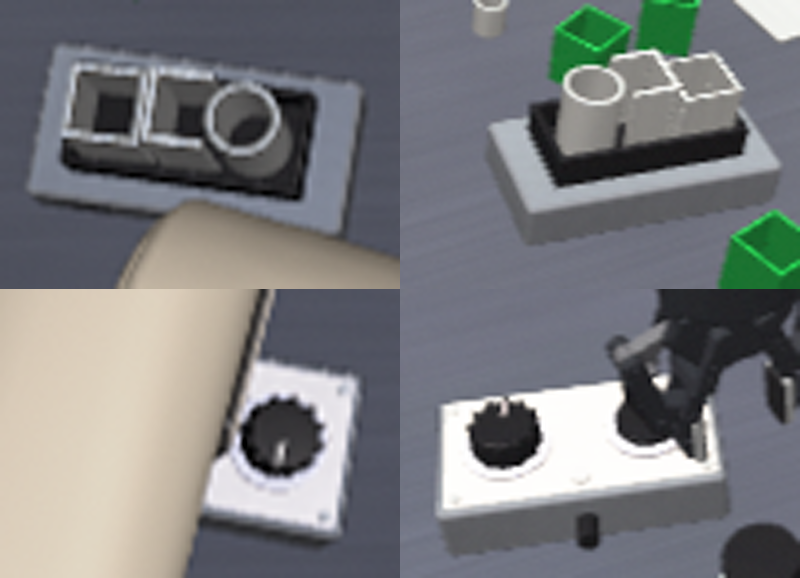

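The top row shows all three offcuts still upright in the tray. In the bottom row the dial mark is unchanged, at (280,450), and the gripper is in the air over the switch area, so the switch itself is hidden. The wrist force is about zero, so I'm handing in.

```bash
python3 -c "
from workcell import env
print(env.hand_in())"
```

```text
the job is handed in; nothing more can be done
None
```

The job is handed in, no verdict returned: the channel and large pipe stand upright in the tray beside the square tube, and the switch was twisted to its stop, held, turned back and released (its return to rest was not seen, as the gripper hid it in the last picture).

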